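# Raise the card cutter's blade arm and set the board for the cut

### The arm

A 7-joint arm with a two-finger parallel gripper is mounted at the origin on the work surface. World frame = base frame: x ahead of the robot, y to its left, z up, the work surface at z = 0. Lengths are in m, angles in rad, forces in N, time in s.
With the tool pointing down it reaches from about 0.4 to 0.875 m from the base axis. Payload 6.5 kg.
Tool frame: the origin (TCP) lies midway between the tips of the shut fingers; the grasp point (between the pads) lies 19 mm behind it; z points along the fingers, y is the line along which they close (so a half turn about z gives the same grasp; the last joint's range is limited). The gripper opens to 88 mm and grips with 3 to 60 N. Pads are 18 mm wide; open, the fingers measure 123 mm over their backs; the gripper's body (75 mm by 187 mm) begins 45 mm behind the grasp point.
Start: joints at [1.177, 0.536, -0.004, 1.538, 0.003, 1.067, -0.071], TCP at [0.209, -0.615, 0.239] pointing down, gripper open.
Joint ranges: [-2.7, 2.7], [-0.37, 2.16], [-1.27, 1.26], [0.24, 2.4], [-1.31, 4.45], [0.19, 1.91], [-2.76, 2.76]. Speed limits (rad/s): [2.39, 2.39, 3.14, 3.14, 3.14, 3.14, 3.14].

### API

Orientations are given as a unit quaternion [w, x, y, z].
In Python, from cell import arm, cams gives the robot as it stands.
- The arm moves only by the tool apply_moves, never from a script. Its argument "increments" is a list of rows, each a list of 7 numbers: the shift along the tool's x, y, z in mm, then the turn, a rotation vector about the tool's x, y, z in rad, then the opening, from 0 (shut) to 1 (fully open). In form: [[x, y, z, rx, ry, rz, hand], ...]. A call has 1 to 12 rows; each row is the pose to reach, as a shift and turn from the pose commanded when the call began, along the tool's axes at that moment; what a row does not reach only later rows make up. A row lasts 1/8 s, in which the tool goes at most 62.5 mm and 10.7 degrees, less where a joint would pass 70% of its speed; a pose out of reach is approached as far as the arm can. A call with a gripper value outside its range is refused whole. The fingers move at their own pace and stop on an object; "grip_force" is the grip in N (left out, the last holds). Time passes only in rows, so rows that repeat a pose let the fingers close. It gives the time, the measured TCP pose, the force, the opening and the grip force at its end, in the units of the state.
- arm.sense(): the state, without advancing time (a new reading comes with each control period).
- cams.grab_frame(name): name is "scene" or "top"; returns (picture, depth): 400x640x3 uint8, red, green, blue; 400x640 float32, m along the optical axis (not along the pixel's ray), 0 where there is no reading.
- cams.camera_params(name): a dict with "mtx" (3x3 intrinsics, pixels), "rvec" (rotation vector, rad) and "tvec" (3), from world to camera coordinates, as OpenCV has them. Camera axes: x right, y down, z forward; pixel columns grow to the right and rows downward; lengths in m; the calibration is good to about 2 mm. A picture is of the moment at which its call begins. camera_params takes no time and is no camera call.
- arm.hand_in(): hands the job in; it is judged then, once.
The state is a dict: "time_s": time; "q": joint angles; "joint_velocities": joint speeds; "joint_torque": joint torques, N m; "position": TCP position; "tcp_rot": TCP orientation; "contact_force": force on the tool from outside, world axes, zero at the start; "moment": the same for the moment, N m; "opening": finger opening in m; "gripper_force": force on a finger pad.
Only numpy, scipy, OpenCV 4.12 (cv2) and the standard library are available. Lean on these libraries where they do the work, as an engineer would, in place of code of your own. Each camera call takes 0.05 s, during which the arm holds its last target. There are 200 camera calls.

### The job

Get the card cutter ready for its next cut: gently push the blade arm up by its red handle until the counterweight takes over and the arm stays raised on its own, then push the blue foamboard flush against the back fence and along it, under the raised blade, until its right edge sits flush against the side stop. Do it all by pushing with the fingers: do not grip the handle, lift the board, touch the blade or shift the side stop. Leave the figures and the other things on the bench as they are.

Things in the scene. Friction and masses are not known exactly. Their poses are not given: they have to be found in the camera images.
- cutter: Bench card cutter fixed to the table: green frame, white bed 265 mm (x) by 360 mm (y), its flat top 55 mm up. Origin on the table, 140 mm from the bed's near edge, 145 mm from its right, 215 mm from its left edge. x runs from handle end to fence and hinge, y left, z up. Blade arm and side stop are at the right. Clear guard 126 mm right of origin, 16 to 40 mm above the bed: the board passes under.
- blade_arm (a joint): Turn of the grey blade arm about its far hinge, rad: 0 = down (level, its start), 1.0 = upper stop. A dark steel counterweight disc stands above and behind the hinge. Balance point about 0.6: below it the arm falls shut if let go; beyond it the weight carries it up to 1.0 in 1 to 3 s and it stays. About 3 N upward at the handle starts it, then less; speed adds 1 N per 0.15 m/s.
- handle (a point): Red handle on the free end of the blade arm, out to its right: level bar, 28 mm diameter, 110 mm long, along the cutter's y. Origin mid-axis, 100 mm above the table when down, nothing beneath or in front of it; 340 mm from the hinge axis towards the operator. Rises along a circle about the hinge, whose axis runs along the cutter's y, 145 mm ahead of its origin, 78 mm up.
- blade_edge (a point): Middle of the lower edge of the steel blade, 220 mm long, on the left face of the blade arm; its near end is 93 mm from the handle's axis. Not to be touched. While the arm is down it bars the way of the board to the side stop.
- foamboard: Blue-faced foamboard with dark edges, loose and flat on the bed: 170 mm (x) by 180 mm (y) by 10 mm thick, 60 to 130 g. Origin at the centre of its underside; x points roughly at the back fence, y left. It starts 15 to 60 mm short of the fence, slightly askew, left of the blade.
- board_far_left (a point): Corner of the foamboard's underside, far from the operator, left.
- board_far_right (a point): Corner of the foamboard's underside, far, right.
- board_near_right (a point): Corner of the foamboard's underside, near the operator, right.
- fence (a point): Point on the straight working face (it faces the operator) of the back fence, at bed height: aluminium bar along the cutter's y at the far end of the bed, 15 mm high. Fixed; axes as the cutter's.
- stop_face (a point): Point on the working face (it faces left) of the side stop, at bed height: aluminium angle bar 175 mm long along the cutter's x, its face upright and its top 13 mm above the bed, beyond the right edge of the bed. Axes as the cutter's. The board's right edge must end against it, overhanging the bed by 20 to 55 mm.
- side_stop (a joint): Setting of the side stop on its rods, m: 0 = face 22 mm beyond the right edge of the bed, growing to the right. Clamped: it slips only under more than 45 N. Not to be shifted.
- bay_horse: Brown toy horse with rider, 130 mm long, 35 mm wide, 133 mm high, loose bystander, standing on the table. Origin under its middle.
- grey_horse: Grey toy horse with rider, same size, loose bystander, standing on the table. Origin under its middle.
- white_horse: White toy horse with rider lying on its side, 130 by 130 mm, 40 mm high, loose bystander on the table. Origin under its middle.
- glue: White glue bottle with orange nozzle, 56 mm diameter, 155 mm high, loose bystander. Origin at the centre of its underside.
- wire_spool: White and steel wire spool standing on end, 52 mm diameter, 40 mm high, loose bystander. Origin at the centre of its underside.
- tape_measure: Steel tape measure, 58 by 30 by 40 mm high, loose bystander standing on the near left corner of the cutter's bed. Origin at the centre of its underside.
Things that resemble listed ones, but are neither listed nor needed, are in the scene too. Of the things like the foamboard, leave any that is white; of the rest the larger one is meant.

How it is judged:
By the outcome, as a careful person would: the job done as asked, in the order asked, and still so for the second after the job is handed in, with the robot touching nothing.
It also fails if it takes over 64 s, if anything falls off the work surface, if the arm or the gripper's body presses on something with over 40 N, if the wrist force passes 120 N, or if a joint passes its speed limit or range.

## Working session

There is one attempt and no reset: what is moved stays moved. The work goes in short steps, Python scripts to look and compute and a tool call to move; the robot and the scene stay as the last step left them, time stands still between calls to the robot, and variables do not carry over. Pictures are saved under pics/ and viewed, at most 10 in all, crops included, and the job is handed in when it is done.

Besides the shell and the picture viewer there is one more tool, called after "Emit:" in YAML: its name, and indented under it one key for each argument. apply_moves: Moves the arm, as the interface text tells. Its arguments: {"type":"object","properties":{"increments":{"type":"array","items":{"type":"array","items":{"type":"number"}}},"grip_force":{"type":"number"}},"required":["increments"]}

```bash
mkdir -p pics; cat > h.py <<'E'
import numpy as np, cv2
from cell import arm, cams
def P(n):
    p=cams.camera_params(n); R=cv2.Rodrigues(np.array(p['rvec'],float))[0]
    return np.array(p['mtx'],float),R,np.array(p['tvec'],float).ravel()
def pts(n,d):
    K,R,t=P(n); v,u=np.mgrid[:d.shape[0],:d.shape[1]]
    c=np.stack([(u-K[0,2])/K[0,0]*d,(v-K[1,2])/K[1,1]*d,d],-1)
    return (c-t)@R
def ray(n,u,v,z):
    K,R,t=P(n); o=-R.T@t; r=R.T@np.linalg.inv(K)@np.array([u,v,1.])
    return o+r*(z-o[2])/r[2]
E
python3 - <<'E'
from h import *
for n in('scene','top'):
    im,d=cams.grab_frame(n); np.savez(f'{n}0.npz',im=im,d=d)
    cv2.imwrite(f'pics/{n}0.png',im[...,::-1])
    K,R,t=P(n); print(n,(-R.T@t).round(3),K[0,0])
s=arm.sense(); print(s)
E
```

```text
scene [ 1.357 -0.195  0.668] 373.8918300602127
top [ 0.484 -0.012  1.515] 410.5046241950698
{'time_s': 0.1, 'q': array([ 1.17678836,  0.53709139, -0.00445024,  1.53872851,  0.00258749,
        1.06728608, -0.07120132]), 'joint_velocities': array([-0.00108101, -0.00055206,  0.00112478, -0.0019988 , -0.00036919,
        0.00278484, -0.00010674]), 'joint_torque': array([ 2.52143473e-03, -5.72078276e+01,  9.94103104e-01, -2.52232504e+01,
       -5.61349955e-02,  1.34988577e-02,  1.81527395e-05]), 'position': array([ 0.20910832, -0.61488633,  0.23794379]), 'tcp_rot': array([-7.34475284e-04,  9.86591449e-01,  1.63207676e-01, -1.69571681e-04]), 'contact_force': array([ 0.19529917, -0.11611147, -0.56571607]), 'moment': array([ 0.01297034, -0.0428941 , -0.01173611]), 'gripper_force': 0.0, 'opening': 0.08800459212494816}
```

View pics/scene0.png

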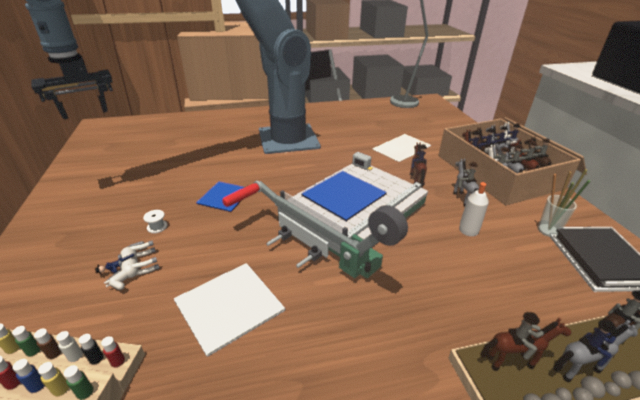

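View pics/top0.png

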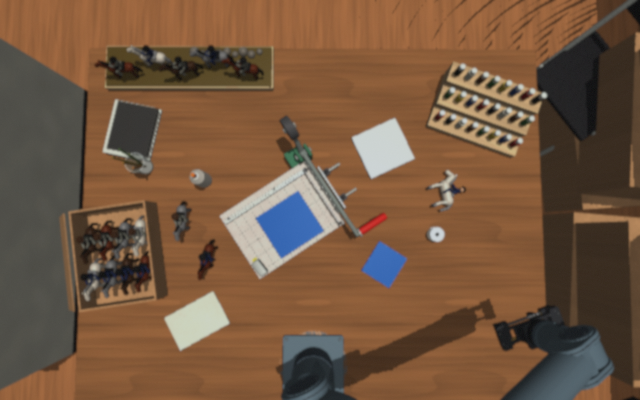

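The scene view shows the cutter with the blue board on its bed at about (345,193) and the red handle at (240,194). The top view shows the board at about (290,225), the handle at (373,223), and the fence edge from (221,217) to (303,165). The small blue sheet at (384,263) and the white sheets are distractors.

```bash
cat > m.py <<'E'
from h import *
def masks(im):
    hsv=cv2.cvtColor(im,cv2.COLOR_RGB2HSV); h,s,v=cv2.split(hsv)
    blue=((h>105)&(h<125)&(s>150)&(v>80)).astype(np.uint8); red=(((h<6)|(h>174))&(s>190)&(v>110)).astype(np.uint8)
    return blue,red
def big(m,lo,hi):
    c,_=cv2.findContours(m,cv2.RETR_EXTERNAL,cv2.CHAIN_APPROX_NONE)
    c=[x for x in c if lo[0]<x[:,0,0].mean()<hi[0] and lo[1]<x[:,0,1].mean()<hi[1]]
    return max(c,key=cv2.contourArea)[:,0].astype(float)
def worldrect(n,c,z):
    w=np.array([ray(n,u,v,z)[:2] for u,v in c]).astype(np.float32)*1000
    return cv2.minAreaRect(w),w
E
python3 - <<'E'
from m import *
box={'scene':((200,150),(420,260)),'top':((200,150),(400,300))}
lines={}
for n in box:
    f=np.load(f'{n}0.npz'); im,d=f['im'],f['d']; b,r=masks(im)
    lo,hi=box[n]
    cb=big(b,lo,hi); R,w=worldrect(n,cb,.065); print(n,'board',R,cv2.boxPoints(R).round(0).tolist())
    cr=big(r,lo,hi); Rr=cv2.minAreaRect(cr.astype(np.float32)); print('handle px',Rr)
    bp=cv2.boxPoints(Rr); e=np.array([np.linalg.norm(bp[i]-bp[(i+1)%4]) for i in range(4)]); i=np.argmin(e[:2])
    print(' ends', [((bp[i]+bp[(i+1)%4])/2).round(1).tolist(),((bp[(i+2)%4]+bp[(i+3)%4])/2).round(1).tolist()], 'world z=.1',[ (ray(n,*((bp[j]+bp[(j+1)%4])/2),.1)[:2]*1000).round(0).tolist() for j in (i,(i+2)%4)])
    X=pts(n,d); m=(d>0)&(X[...,2]>.047)&(X[...,2]<.060)&(X[...,0]>.2)&(X[...,0]<.75)&(abs(X[...,1])<.35)
    m2=cv2.morphologyEx(m.astype(np.uint8),cv2.MORPH_OPEN,np.ones((3,3)))
    q=(X[...,:2][m2>0]*1000).astype(np.float32); print('bed',cv2.minAreaRect(q), len(q))
    mb=cv2.drawContours(np.zeros(b.shape,np.uint8),[cb.astype(int)],-1,1,-1); mb=cv2.erode(mb,np.ones((5,5)))
    print('board z',np.median(X[...,2][mb>0]))
im=np.load('top0.npz')['im'][140:290,205:405]; a=cv2.resize(im,None,fx=4,fy=4,interpolation=cv2.INTER_CUBIC)
cv2.imwrite('pics/topc.png',a[...,::-1])
im=np.load('scene0.npz')['im'][135:285,220:435]; a=cv2.resize(im,(800,558),interpolation=cv2.INTER_CUBIC)
cv2.imwrite('pics/scc.png',a[...,::-1])
E
```

```text
scene board ((510.60821533203125, 81.33050537109375), (164.63233947753906, 174.441650390625), 32.63106918334961) [[394.0, 110.0], [488.0, -37.0], [627.0, 52.0], [533.0, 199.0]]
handle px ((225.0, 203.0), (0.0, 0.0), 0.0)
 ends [[225.0, 203.0], [225.0, 203.0]] world z=.1 [[538.0, -248.0], [538.0, -248.0]]
bed ((544.7271118164062, 92.83500671386719), (301.91064453125, 423.9869689941406), 41.317813873291016) 2304
board z 0.06580430319248219
top board ((506.6349792480469, 83.81903076171875), (158.7098388671875, 169.7303924560547), 33.09307098388672) [[394.0, 112.0], [486.0, -31.0], [619.0, 56.0], [527.0, 198.0]]
handle px ((373.21478271484375, 222.61192321777344), (6.909680366516113, 28.059310913085938), 57.2647705078125)
 ends [[385.0, 215.0], [361.3999938964844, 230.1999969482422]] world z=.1 [[537.0, -249.0], [485.0, -167.0]]
bed ((532.0843505859375, 116.7991943359375), (283.8144836425781, 360.1064147949219), 33.36410140991211) 3652
board z 0.06445838446797922
```

View pics/topc.png

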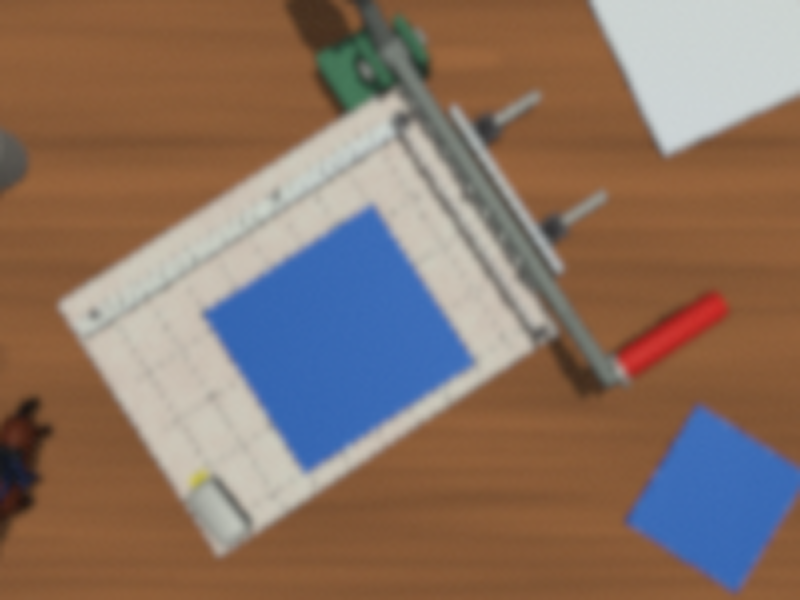

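View pics/scc.png

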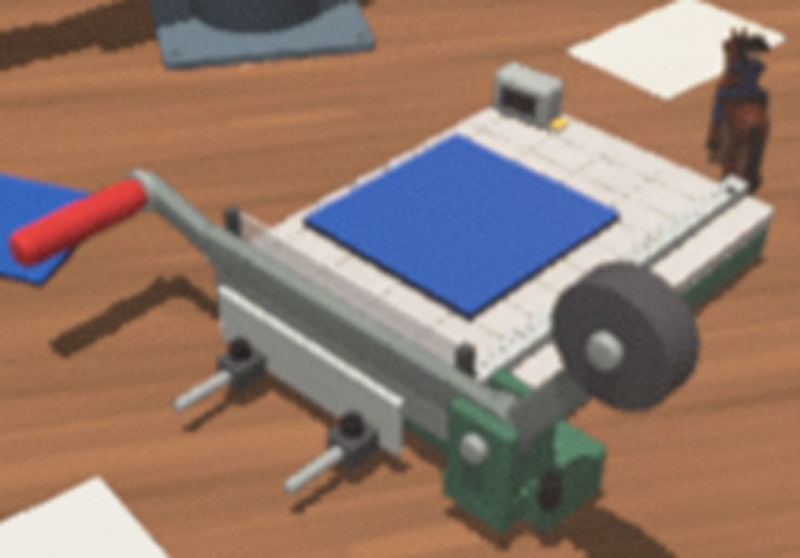

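The top crop shows the bed corners at (58,303), (220,555) and (553,330), the fence front edge from about (88,338) to (400,133), and the stop from (452,108) to (562,270). The scene crop confirms that the handle has free space beneath and in front of it, and that the board lies flat to the left of the guard.

```bash
python3 - <<'E'
from m import *
T=lambda u,v,z: ray('top',205+(u+.5)/4-.5,140+(v+.5)/4-.5,z)[:2]*1000
S=lambda u,v,z: ray('scene',220+(u+.5)/3.721-.5,135+(v+.5)/3.72-.5,z)[:2]*1000
fl,nl,nr=T(58,303,.055),T(220,555,.055),T(553,330,.055); print('bed',fl,nl,nr)
e=nl-nr; a=fl-nl; yaws=[np.degrees(np.arctan2(-e[0],e[1])),np.degrees(np.arctan2(a[1],a[0]))]
print('len',np.hypot(*e),np.hypot(*a),yaws, 'fl scene',S(773,212,.055))
th=np.radians(33.2); x=np.array([np.cos(th),np.sin(th)]); y=np.array([-x[1],x[0]])
os_=[fl-125*x-215*y, nl+140*x-215*y, nr+140*x+145*y]; print('origins',os_)
o=np.mean(os_,0); 
L=lambda p:((p-o)@np.array([x,y]).T).round(1)
H=(np.array([537,-249])+np.array([485,-167]))/2
print('handle',L(H)); print('fence',L(T(88,338,.055)),L(T(400,133,.055)),'sc top',L(S(740,190,.07)),L(S(485,372,.07)))
print('stop',L(T(452,108,.068)),L(T(562,270,.068)),'sc',L(S(222,290,.068)),L(S(400,403,.068)))
for p in [(394,111),(487,-34),(623,54),(530,198)]: print('board',L(np.array(p)))
E
```

```text
bed [537.39096443 333.35381129] [316.29965487 187.26856515] [ 513.63851181 -105.96194158]
len 353.4497906825969 264.99484202265586 [np.float64(33.93984440626772), np.float64(33.45458295145586)] fl scene [540.73134248 330.20308056]
origins [array([550.52151829,  85.00408096]), array([551.17275181,  84.02308905]), array([551.38884828,  92.02773516])]
handle [-195.  -224.9]
fence [ 82.7 207.9] [  85.1 -123.3] sc top [ 99.3 196.7] [  96.5 -114.9]
stop [  76.9 -173.6] [ -96.9 -176. ] sc [ -96.1 -175.4] [  75.6 -174.8]
board [-118.3  106. ]
board [-119.8  -66.2]
board [ 42.1 -67. ]
board [ 43.2 104.4]
```

```bash
cat > g.py <<'E'
from h import *
from scipy.spatial.transform import Rotation as Ro
YAW=33.4; O=np.array([551.,87.]); c,s=np.cos(np.radians(YAW)),np.sin(np.radians(YAW))
def W(x,y,z): return np.array([O[0]+c*x-s*y,O[1]+s*x+c*y,z])   # cutter mm -> world mm
def Rt(yaw=YAW,tilt=0): # tool down, tool x at azimuth yaw, tilted so z goes forward
    return Ro.from_euler('z',yaw,degrees=True)*Ro.from_euler('x',180,degrees=True)*Ro.from_euler('y',tilt,degrees=True)
def st():
    q=arm.sense(); w,a,b,d=q['tcp_rot']; return q,q['position']*1000,Ro.from_quat([a,b,d,w])
def inc(pos,R):
    q,p,r=st(); return r.inv().apply(pos-p).round(1),(r.inv()*R).as_rotvec().round(3)
def cut(p): d=np.array(p[:2])-O; return np.array([d[0]*c+d[1]*s,-d[0]*s+d[1]*c,p[2]]).round(1)
E
python3 - <<'E'
from g import *
q,p,r=st(); print(r.as_matrix().round(2))
print(inc(W(-290,-225,170),Rt(YAW,45)), W(-290,-225,170))
print(inc(W(-290,-225,170),Rt(15,45)))
E
```

```text
[[ 0.95  0.32 -0.  ]
 [ 0.32 -0.95  0.  ]
 [-0.   -0.   -1.  ]]
(array([ 325.9, -263.4,   68.3]), array([ 0.099,  0.781, -0.242])) [ 432.75228617 -260.48018386  170.        ]
(array([ 325.9, -263.4,   68.3]), array([-0.027,  0.785,  0.062]))
```

Emit:
apply_moves:
  increments:
    - [55,-44,0,0.02,0.13,-0.04,0.5]
    - [110,-88,0,0.03,0.26,-0.08,0]
    - [165,-132,10,0.05,0.39,-0.12,0]
    - [220,-176,30,0.07,0.52,-0.16,0]
    - [275,-220,50,0.08,0.65,-0.2,0]
    - [326,-263,68,0.099,0.781,-0.242,0]
    - [326,-263,68,0.099,0.781,-0.242,0]
    - [326,-263,68,0.099,0.781,-0.242,0]
    - [326,-263,68,0.099,0.781,-0.242,0]
    - [326,-263,68,0.099,0.781,-0.242,0]

```text
time_s: 1.35
position: [0.433, -0.2631, 0.1709]
tcp_rot: [-0.108, 0.885, 0.265, 0.366]
contact_force: [0.4, 0.0, -1.1]
opening: 0.0001
gripper_force: 0.0
```

```bash
python3 - <<'E'
from g import *
q,p,r=st(); print(p,cut(p),q['q'].round(3),q['opening'],q['time_s']); print(inc(W(-290,-225,170),Rt(YAW,45)))
E
```

```text
[ 433.02751108 -263.09085171  170.85020121] [-291.2 -227.3  170.9] [ 1.399  0.565 -0.584  2.114 -0.866  0.652  0.645] 9.734517660168194e-05 1.35
(array([ 0.3, -2.3,  1.4]), array([0.003, 0.001, 0.   ]))
```

```bash
python3 - <<'E'
from g import *
for t in [(-290,-225,53),(-211,-225,53)]: print(inc(W(*t),Rt(YAW,45)))
E
```

```text
(array([-82.4,  -2.6,  84.3]), array([0.003, 0.001, 0.   ]))
(array([-26.5,  -2.8, 140.1]), array([0.003, 0.001, 0.   ]))
```

Emit:
apply_moves:
  increments:
    - [-27,-1,28,0,0,0,0]
    - [-55,-2,56,0,0,0,0]
    - [-82,-3,84,0,0,0,0]
    - [-82,-3,84,0,0,0,0]
    - [-63,-3,103,0,0,0,0]
    - [-44,-3,122,0,0,0,0]
    - [-27,-3,140,0,0,0,0]
    - [-27,-3,140,0,0,0,0]

```text
time_s: 2.35
position: [0.5, -0.2146, 0.0548]
tcp_rot: [-0.109, 0.884, 0.267, 0.368]
contact_force: [-0.1, -0.2, 0.0]
opening: 0.0006
gripper_force: 0.0
```

```bash
python3 - <<'E'
from g import *
q,p,r=st(); print(p,cut(p),q['q'].round(3),q['contact_force'])
# handle path in tool coords (contact follow), from current pose
H=lambda a:np.array([145-np.hypot(340,22)*np.cos(a+np.arctan2(22,340)),-225,78+np.hypot(340,22)*np.sin(a+np.arctan2(22,340))])
t45=.7071
for a in np.arange(0,.76,.05):
    h=H(a); tc=h+np.array([-t45*23+t45*22,0,-t45*45])
    print(round(a,2),inc(W(*tc),Rt(YAW,45))[0],tc.round(0))
im,d=cams.grab_frame('scene'); cv2.imwrite('pics/s1.png',cv2.resize(im[100:300,160:420],(780,600))[...,::-1])
E
```

```text
[ 499.97314147 -214.60062232   54.81689929] [-208.6 -223.7   54.8] [ 1.315  0.888 -0.705  2.103 -1.004  0.299  0.84 ] [-0.10084327 -0.17168459  0.01710203]
0.0 [18.6  1.4 -0.3] [-196. -225.   68.]
0.05 [ 31.7   1.4 -11.2] [-194. -225.   85.]
0.1 [ 45.3   1.5 -21.4] [-192. -225.  102.]
0.15 [ 59.4   1.6 -31. ] [-189. -225.  119.]
0.2 [ 74.    1.7 -39.8] [-185. -225.  135.]
0.25 [ 89.    1.7 -47.9] [-180. -225.  152.]
0.3 [104.3   1.8 -55.2] [-174. -225.  168.]
0.35 [120.1   1.9 -61.7] [-168. -225.  183.]
0.4 [136.1   2.  -67.5] [-160. -225.  199.]
0.45 [152.4   2.  -72.4] [-152. -225.  214.]
0.5 [168.9   2.1 -76.5] [-144. -225.  228.]
0.55 [185.6   2.2 -79.8] [-134. -225.  243.]
0.6 [202.5   2.3 -82.3] [-124. -225.  256.]
0.65 [219.5   2.3 -83.9] [-113. -225.  269.]
0.7 [236.5   2.4 -84.6] [-102. -225.  282.]
0.75 [253.5   2.5 -84.5] [ -89. -225.  294.]
```

View pics/s1.png

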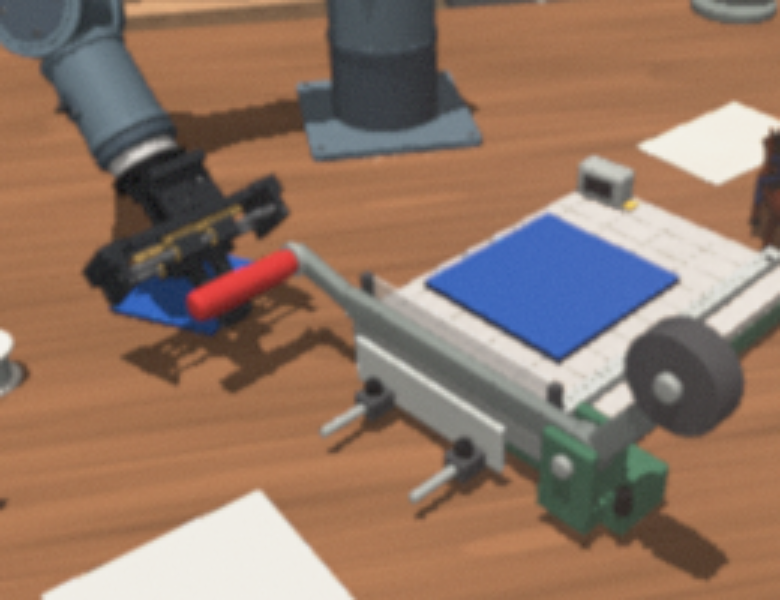

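The picture shows the shut fingers just behind and under the middle of the red handle (240,285), clear of the blade arm. I'll now push up along the handle's arc.

Emit:
apply_moves:
  increments:
    - [9,1,0,0,0,0,0]
    - [17,1,0,0,0,0,0]
    - [24,1,-5,0,0,0,0]
    - [32,1,-11,0,0,0,0]
    - [39,1,-16,0,0,0,0]
    - [46,1,-21,0,0,0,0]
    - [53,1,-26,0,0,0,0]
    - [60,1,-31,0,0,0,0]

```text
time_s: 3.4
position: [0.514, -0.2067, 0.1162]
tcp_rot: [-0.108, 0.886, 0.264, 0.365]
contact_force: [-9.4, -5.6, -1.5]
opening: 0.0005
gripper_force: 4.1
```

```bash
cat > hd.py <<'E'
from m import *
from g import *
def handle(save=None):
    rs=[]
    for n in('scene','top'):
        im,d=cams.grab_frame(n); b,r=masks(im)
        r[:, :150]=0; r[:,450:]=0; r[:90]=0; r[300:]=0
        c=big(r,(0,0),(640,400)) if r.any() else None
        ct=cv2.minAreaRect(c.astype(np.float32))[0]; K,R,t=P(n); o=-R.T@t; dv=R.T@np.linalg.inv(K)@np.array([*ct,1.]); rs.append((o,dv/np.linalg.norm(dv)))
        if save==n: cv2.imwrite(f'pics/{save}_{int(arm.sense()["time_s"]*100)}.png',cv2.resize(im[60:300,160:480],(800,600))[...,::-1])
    (o1,d1),(o2,d2)=rs; A=np.stack([d1,-d2],1); k=np.linalg.lstsq(A,o2-o1,rcond=None)[0]
    p=(o1+d1*k[0]+o2+d2*k[1])/2*1000; gap=np.linalg.norm(o1+d1*k[0]-o2-d2*k[1])*1000
    h=cut(p); a=np.arctan2(h[2]-78,145-h[0])-np.arctan2(22,340)
    print('handle',h,'gap',gap.round(1),'angle',a.round(3)); return p
E
python3 - <<'E'
from hd import *
p=handle('scene'); q,pp,r=st(); print(cut(pp),'handle in tool',r.inv().apply(p-pp).round(1),q['contact_force'],q['moment'],q['q'].round(2))
E
ls pics
```

```text
s1.png
scc.png
scene0.png
top0.png
topc.pngTraceback (most recent call last):
  File "<stdin>", line 2, in <module>
  File "hd.py", line 9, in handle
    ct=cv2.minAreaRect(c.astype(np.float32))[0]; K,R,t=P(n); o=-R.T@t; dv=R.T@np.linalg.inv(K)@np.array([*ct,1.]); rs.append((o,dv/np.linalg.norm(dv)))
                       ^^^^^^^^
AttributeError: 'NoneType' object has no attribute 'astype'
```

```bash
sed -i 's/(s>190)/(s>165)/' m.py; python3 - <<'E'
from hd import *
p=handle('scene'); q,pp,r=st(); print(cut(pp),'handle in tool',r.inv().apply(p-pp).round(1),q['contact_force'],q['moment'],q['q'].round(2))
E
ls pics
```

```text
handle [-188.8 -223.3  154.6] gap 0.1 angle 0.161
[-191.3 -224.8  117.1] handle in tool [ 28.3  -1.5 -24.8] [-5.91389008 -4.71797993 -0.74057877] [-0.94184     1.24414625 -0.08183938] [ 1.25  0.72 -0.67  2.11 -1.    0.4   0.69]
s1.png
scc.png
scene0.png
scene_350.png
top0.png
topc.png
```

```bash
ls pics; python3 - <<'E'
from m import *
im=np.load('scene0.npz')['im']; print(cv2.cvtColor(im,cv2.COLOR_RGB2HSV)[190:200:3,228:254:5].tolist())
E
```

```text
s1.png
scc.png
scene0.png
scene_350.png
top0.png
topc.png
[[[109, 179, 187], [109, 183, 187], [168, 149, 194], [0, 182, 229], [1, 186, 215], [1, 188, 171]], [[110, 176, 185], [174, 168, 214], [1, 182, 228], [1, 188, 206], [1, 184, 154], [4, 161, 117]], [[178, 177, 226], [0, 183, 223], [1, 187, 195], [1, 179, 145], [7, 152, 124], [13, 131, 162]], [[1, 182, 223], [1, 186, 185], [0, 181, 128], [8, 141, 128], [12, 129, 160], [12, 132, 164]]]
```

The arm is now at 0.16 rad and the handle sits squarely on the fingers, so I'll continue slightly further back to reduce the horizontal load.

```bash
cat > path.py <<'E'
from g import *
import sys
H=lambda a:np.array([145-np.hypot(340,22)*np.cos(a+np.arctan2(22,340)),-225,78+np.hypot(340,22)*np.sin(a+np.arctan2(22,340))])
q,p,r=st(); print(cut(p),q['contact_force'],(r.inv()*Rt(YAW,45)).as_rotvec().round(3))
for a in np.arange(float(sys.argv[1]),float(sys.argv[2]),.05):
    tc=H(a)+np.array([-.7-float(sys.argv[3]),0,-31.8]); print(round(a,2),inc(W(*tc),Rt(YAW,45))[0],tc.round(0))
E
python3 path.py .15 .9 2.5
```

```text
[-191.3 -224.8  117.1] [-5.91389008 -4.71797993 -0.74057877] [0.003 0.003 0.   ]
0.15 [ 1.3  0.2 -1.1] [-191. -225.  119.]
0.2 [15.9  0.2 -9.9] [-187. -225.  135.]
0.25 [ 30.8   0.2 -18.1] [-182. -225.  152.]
0.3 [ 46.2   0.2 -25.5] [-177. -225.  168.]
0.35 [ 61.9   0.3 -32.1] [-170. -225.  183.]
0.4 [ 77.9   0.3 -37.9] [-163. -225.  199.]
0.45 [ 94.2   0.3 -42.9] [-155. -225.  214.]
0.5 [110.7   0.3 -47.1] [-146. -225.  229.]
0.55 [127.4   0.3 -50.4] [-137. -225.  243.]
0.6 [144.2   0.3 -52.9] [-126. -225.  256.]
0.65 [161.2   0.3 -54.6] [-116. -225.  269.]
0.7 [178.2   0.3 -55.4] [-104. -225.  282.]
0.75 [195.2   0.3 -55.4] [ -92. -225.  294.]
0.8 [212.3   0.3 -54.5] [ -79. -225.  305.]
0.85 [229.2   0.3 -52.8] [ -66. -225.  316.]
```

Emit:
apply_moves:
  increments:
    - [8,0,-6,0,0,0,0]
    - [16,0,-10,0,0,0,0]
    - [24,0,-14,0,0,0,0]
    - [31,0,-18,0,0,0,0]
    - [39,0,-22,0,0,0,0]
    - [46,0,-25.5,0,0,0,0]
    - [54,0,-29,0,0,0,0]
    - [62,0,-32,0,0,0,0]
    - [70,0,-35,0,0,0,0]
    - [78,0,-38,0,0,0,0]
    - [86,0,-40.5,0,0,0,0]
    - [94,0,-43,0,0,0,0]

```text
time_s: 5.05
position: [0.5463, -0.1841, 0.2143]
tcp_rot: [-0.11, 0.885, 0.266, 0.367]
contact_force: [-1.9, -0.2, 0.6]
opening: 0.0003
gripper_force: 0.9
```

```bash
python3 path.py .4 .85 2.5; python3 - <<'E'
from hd import *
p=handle(); q,pp,r=st(); print('handle in tool',r.inv().apply(p-pp).round(1),q['q'].round(2))
E
```

```text
[-153.1 -223.7  214.3] [-1.94292716 -0.17436836  0.58027619] [ 0.    -0.     0.001]
0.4 [-17.8   1.3   4.1] [-163. -225.  199.]
0.45 [-1.5  1.3 -0.8] [-155. -225.  214.]
0.5 [15.1  1.3 -5. ] [-146. -225.  229.]
0.55 [31.8  1.3 -8.3] [-137. -225.  243.]
0.6 [ 48.6   1.3 -10.8] [-126. -225.  256.]
0.65 [ 65.6   1.4 -12.4] [-116. -225.  269.]
0.7 [ 82.6   1.4 -13.2] [-104. -225.  282.]
0.75 [ 99.6   1.4 -13.1] [ -92. -225.  294.]
0.8 [116.6   1.4 -12.2] [ -79. -225.  305.]
handle [-150.5 -223.6  252. ] gap 0.5 angle 0.468
handle in tool [ 27.4  -0.1 -24.8] [ 1.14  0.5  -0.63  2.06 -0.95  0.55  0.43]
```

Emit:
apply_moves:
  increments:
    - [7,1,-3,0,0,0,0]
    - [15,1,-5,0,0,0,0]
    - [23,1,-7,0,0,0,0]
    - [31,1,-8,0,0,0,0]
    - [39,1,-9.5,0,0,0,0]
    - [46,1,-10.5,0,0,0,0]
    - [53,1,-11.5,0,0,0,0]
    - [60,1,-12,0,0,0,0]
    - [66,1,-12.5,0,0,0,0]
    - [72,1,-13,0,0,0,0]
    - [76,1,-13,0,0,0,0]
    - [76,1,-13,0,0,0,0]

```text
time_s: 6.65
position: [0.584, -0.1606, 0.277]
tcp_rot: [-0.109, 0.885, 0.266, 0.367]
contact_force: [0.2, 0.1, -0.4]
opening: 0.0004
gripper_force: 0.0
```

```bash
python3 - <<'E'
from hd import *
p=handle(); q,pp,r=st(); print('handle in tool',r.inv().apply(p-pp).round(1),q['q'].round(2),cut(pp),q['contact_force'])
E
```

```text
handle [-101.5 -223.5  317.3] gap 0.5 angle 0.706
handle in tool [ 34.3  -1.4 -23.4] [ 1.03  0.4  -0.59  1.99 -0.89  0.61  0.23] [-109.2 -224.9  276.6] [-0.49918252 -0.41728192 -0.14219823]
```

```bash
python3 - <<'E'
from g import *
print(inc(W(-200,-225,230),Rt(YAW,45))); print(inc(W(-182,-100,190),Rt(YAW,20)));print(inc(W(-162,19,130),Rt(YAW,0)))
E
```

```text
(array([-97.2,   0.1, -31.3]), array([0.001, 0.   , 0.   ]))
(array([-112.7, -125. ,    9.7]), array([ 0.001, -0.436,  0.   ]))
(array([-140.9, -244. ,   66.1]), array([ 0.001, -0.785,  0.   ]))
```

Emit:
apply_moves:
  increments:
    - [-32,0,-10,0,0,0,0]
    - [-65,0,-20,0,0,0,0]
    - [-97,0,-31,0,0,0,0]
    - [-102,-42,-18,0,-0.15,0,0]
    - [-107,-84,-4,0,-0.3,0,0.5]
    - [-113,-125,10,0,-0.436,0,1]
    - [-122,-165,28,0,-0.55,0,1]
    - [-131,-205,47,0,-0.67,0,1]
    - [-141,-244,66,0,-0.785,0,1]
    - [-141,-244,66,0,-0.785,0,1]
    - [-141,-244,66,0,-0.785,0,1]

```text
time_s: 8.12
position: [0.405, 0.0153, 0.1296]
tcp_rot: [0.0, 0.957, 0.29, -0.0]
contact_force: [-0.1, -0.8, -0.2]
opening: 0.0682
gripper_force: 0.0
```

```bash
python3 - <<'E'
from hd import *
handle('scene'); q,pp,r=st(); print(pp,cut(pp),q['q'].round(2),q['opening'],q['time_s'])
print(inc(W(-162,19,130),Rt()),inc(W(-162,19,59),Rt()))
im,d=cams.grab_frame('top'); b,_=masks(im); R,w=worldrect('top',big(b,(200,150),(400,300)),.065); print([cut([*x,65]) for x in cv2.boxPoints(R)])
E
ls pics
```

```text
handle [ -22.3 -222.5  378.9] gap 1.9 angle 0.999
[405.37003419  12.79948391 130.18150146] [-162.4   18.2  130.2] [ 0.02  0.32 -0.19  2.23  0.1   0.6  -1.23] 0.07642339944844385 8.225
(array([ 0.4, -0.8,  0.2]), array([ 0.001, -0.001, -0.001])) (array([ 0.4, -0.8, 71.2]), array([ 0.001, -0.001, -0.001]))
[array([-122. ,  106.7,   65. ]), array([-122.4,  -62.8,   65. ]), array([ 40.5, -63.2,  65. ]), array([ 40.9, 106.3,  65. ])]
s1.png
scc.png
scene0.png
scene_350.png
scene_817.png
top0.png
topc.png
```

The blade arm has settled at its upper stop (1.0 rad). I'll lower the open fingers behind the board and push it to the fence.

Emit:
apply_moves:
  increments:
    - [0,-1,24,0,0,0,1]
    - [0,-1,48,0,0,0,1]
    - [0,-1,65,0,0,0,1]
    - [0,-1,71,0,0,0,1]
    - [0,-1,71,0,0,0,1]
    - [8,-1,71,0,0,0,1]
    - [16,-1,71,0,0,0,1]
    - [24,-1,71,0,0,0,1]
    - [30,-1,71,0,0,0,1]
    - [36,-1,71,0,0,0,1]
    - [42,-1,71,0,0,0,1]
    - [42,-1,71,0,0,0,1]

```text
time_s: 9.78
position: [0.4405, 0.0379, 0.0591]
tcp_rot: [0.0, 0.958, 0.287, 0.001]
contact_force: [-0.3, -0.3, 0.7]
opening: 0.0884
gripper_force: 0.0
```

```bash
cat > bd.py <<'E'
from hd import *
q,pp,r=st(); print(pp,cut(pp),q['q'].round(2),q['contact_force'].round(1),q['time_s'])
for n,lo,hi in(('top',(200,150),(400,300)),('scene',(255,150),(420,260))):
    im,d=cams.grab_frame(n); b,_=masks(im)
    cv2.imwrite(f'pics/{n}_{int(q["time_s"]*100)}.png',cv2.resize(im[135:285,200:400] if n=='top' else im[110:270,220:433],(800,600),interpolation=cv2.INTER_CUBIC)[...,::-1])
    R,w=worldrect(n,big(b,lo,hi),.065); bp=cv2.boxPoints(R); a=R[2]; print(n,[cut([*x,65])[:2].tolist() for x in bp],'angle',a,'c',cut([*R[0],65]))
E
python3 bd.py
```

```text
[440.54748751  37.93676974  59.1460513 ] [-119.2   19.8   59.1] [-0.07  0.51 -0.14  2.18  0.16  0.46 -1.33] [-0.3 -0.3  0.7] 9.775
top [[-79.9, 107.8], [-81.2, -61.8], [57.1, -62.8], [58.4, 106.8]] angle 32.9804573059082 c [-11.4  22.5  65. ]
scene [[-85.7, 104.6], [-85.5, -65.3], [62.1, -65.0], [61.8, 104.8]] angle 33.48651885986328 c [-11.8  19.8  65. ]
```

Emit:
apply_moves:
  increments:
    - [6,0,0,0,0,0,1]
    - [12,0,0,0,0,0,1]
    - [17,0,0,0,0,0,1]
    - [20,0,0,0,0,0,1]
    - [22,0,0,0,0,0,1]
    - [24,0,0,0,0,0,1]
    - [24,0,0,0,0,0,1]

```text
time_s: 10.75
position: [0.4587, 0.0499, 0.0589]
tcp_rot: [0.001, 0.958, 0.287, -0.001]
contact_force: [-4.5, -3.0, 4.1]
opening: 0.0881
gripper_force: 2.5
```

Emit:
apply_moves:
  increments:
    - [3,0,0,0,0,0,1]
    - [3,0,0,0,0,0,1]
    - [-15,0,-1,0,0,0,1]
    - [-25,0,-20,0,0,0,1]
    - [-25,0,-50,0,0,0,1]

```text
time_s: 11.38
position: [0.4383, 0.0367, 0.1092]
tcp_rot: [0.0, 0.958, 0.287, -0.0]
contact_force: [1.0, -0.6, 0.1]
opening: 0.0878
gripper_force: 0.0
```

```bash
python3 bd.py; python3 - <<'E'
from g import *
print(inc(W(-2,145,110),Rt(YAW+90)))
E
```

```text
[438.33435943  36.73736636 109.18059689] [-121.7   20.1  109.2] [-0.04  0.41 -0.17  2.16  0.13  0.58 -1.29] [ 1.  -0.6  0.1] 11.375
top [[-83.6, 107.5], [-83.9, -62.1], [79.2, -62.4], [79.5, 107.2]] angle 33.302757263183594 c [-2.2 22.5 65. ]
scene [[-81.3, 107.3], [-85.8, -63.7], [74.5, -67.9], [79.0, 103.0]] angle 31.8890380859375 c [-3.4 19.7 65. ]
(array([ 116.6, -126.2,    1.8]), array([ 0.008, -0.002, -1.571]))
```

Emit:
apply_moves:
  increments:
    - [0,-20,0,0,0,-0.18,1]
    - [10,-50,0,0,0,-0.36,1]
    - [30,-80,0,0,0,-0.54,1]
    - [50,-105,0,0,0,-0.72,1]
    - [75,-126,0,0,0,-0.9,1]
    - [95,-126,0,0,0,-1.08,1]
    - [110,-126,0,0,0,-1.26,1]
    - [117,-126,0,0,0,-1.44,1]
    - [117,-126,0,0,0,-1.571,1]
    - [117,-126,0,0,0,-1.571,1]

```text
time_s: 12.72
position: [0.4674, 0.2069, 0.1084]
tcp_rot: [0.0, 0.475, 0.88, 0.0]
contact_force: [0.4, 0.2, 1.0]
opening: 0.0881
gripper_force: 0.0
```

```bash
python3 bd.py; python3 - <<'E'
from g import *
print(inc(W(-2,145,59),Rt(YAW+90)), inc(W(-2,8,59),Rt(YAW+90)))
E
```

```text
[467.38246255 206.87276028 108.38538775] [ -3.8 146.1 108.4] [-0.06  0.56 -0.56  1.97  0.44  0.73 -0.31] [0.4 0.2 1. ] 12.725
top [[-80.1, 107.5], [-80.7, -62.1], [79.0, -62.7], [79.5, 107.0]] angle 33.21001052856445 c [-0.6 22.4 65. ]
scene [[-80.6, 106.7], [-81.2, -67.3], [75.1, -67.9], [75.8, 106.1]] angle 33.18123245239258 c [-2.7 19.4 65. ]
(array([-0.9,  2. , 49.6]), array([ 0.   ,  0.   , -0.003])) (array([-137.9,    2.4,   49.7]), array([ 0.   ,  0.   , -0.003]))
```

Emit:
apply_moves:
  increments:
    - [0,2,25,0,0,0,1]
    - [0,2,44,0,0,0,1]
    - [0,2,49,0,0,0,1]
    - [-10,2,49,0,0,0,1]
    - [-19,2,49,0,0,0,1]
    - [-28,2,49,0,0,0,1]
    - [-36,2,49,0,0,0,1]
    - [-44,2,49,0,0,0,1]
    - [-52,2,49,0,0,0,1]
    - [-60,2,49,0,0,0,1]
    - [-68,2,49,0,0,0,1]
    - [-76,2,49,0,0,0,1]

```text
time_s: 14.32
position: [0.5112, 0.1437, 0.0601]
tcp_rot: [0.0, 0.474, 0.88, -0.0]
contact_force: [-0.8, 0.3, 0.3]
opening: 0.0883
gripper_force: 0.7
```

```bash
python3 bd.py
```

```text
[511.15457732 143.71658929  60.05872748] [-2.  69.3 60.1] [ 0.03  0.67 -0.51  1.94  0.51  0.67 -0.21] [-0.8  0.3  0.3] 14.325
top [[-80.7, 46.1], [-81.2, -116.7], [78.8, -117.2], [79.3, 45.6]] angle 33.22164535522461 c [ -0.9 -35.5  65. ]
scene [[-87.6, 40.4], [73.8, -76.3], [132.6, 5.0], [-28.8, 121.7]] angle 87.5231704711914 c [22.5 22.7 65. ]
```

Emit:
apply_moves:
  increments:
    - [-8,0,0,0,0,0,1]
    - [-16,0,0,0,0,0,1]
    - [-24,0,0,0,0,0,1]
    - [-32,0,0,0,0,0,1]
    - [-39,0,0,0,0,0,1]
    - [-44,0,0,0,0,0,1]
    - [-48,0,0,0,0,0,1]
    - [-50,0,0,0,0,0,1]
    - [-52,0,0,0,0,0,1]

```text
time_s: 15.55
position: [0.5391, 0.1016, 0.0601]
tcp_rot: [-0.0, 0.474, 0.881, 0.0]
contact_force: [-3.5, 3.8, -0.5]
opening: 0.0884
gripper_force: 2.6
```

```bash
python3 bd.py; ls pics
```

```text
[539.08238303 101.58523569  60.12357649] [-1.9 18.7 60.1] [ 0.12  0.69 -0.51  1.89  0.51  0.69 -0.11] [-3.5  3.8 -0.5] 15.55
top [[-80.9, -18.3], [-80.5, -121.6], [79.0, -121.0], [78.6, -17.6]] angle 33.625999450683594 c [ -0.9 -69.6  65. ]
scene [[-32.9, 0.8], [73.8, -76.3], [108.7, -28.0], [2.0, 49.1]] angle 87.52318572998047 c [ 37.9 -13.6  65. ]
s1.png
scc.png
scene0.png
scene_1137.png
scene_1272.png
scene_1432.png
scene_1555.png
scene_350.png
scene_817.png
scene_977.png
top0.png
top_1137.png
top_1272.png
top_1432.png
top_1555.png
top_977.png
topc.png
```

View pics/top_1555.png

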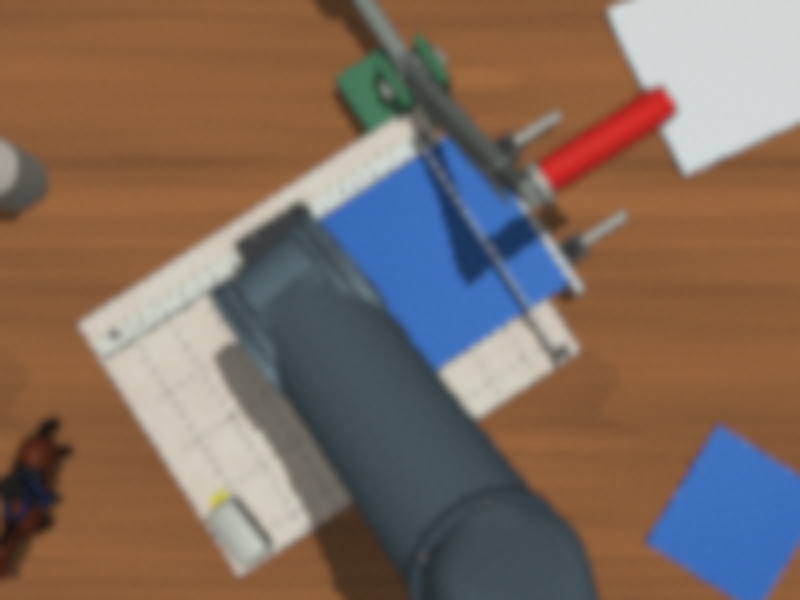

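Emit:
apply_moves:
  increments:
    - [-2,0,0,0,0,0,1]
    - [-3,0,0,0,0,0,1]
    - [-3,0,0,0,0,0,1]

```text
time_s: 16.02
position: [0.5392, 0.1015, 0.0601]
tcp_rot: [-0.001, 0.473, 0.881, 0.001]
contact_force: [-6.3, 9.2, 2.6]
opening: 0.0876
gripper_force: 5.2
```

The top view shows the board under the raised blade: its far edge lies along the fence, and its right edge meets the stop near (555,250). The force rises with no movement, so it is against the stop. I'll back off and gently re-seat the board against the fence.

Emit:
apply_moves:
  increments:
    - [5,0,0,0,0,0,1]
    - [15,0,0,0,0,0,1]
    - [28,0,-8,0,0,0,1]
    - [30,0,-30,0,0,0,1]
    - [30,0,-60,0,0,0,1]
    - [30,0,-60,0,0,0,1]

```text
time_s: 16.77
position: [0.526, 0.1243, 0.1225]
tcp_rot: [0.002, 0.474, 0.881, 0.001]
contact_force: [0.5, 0.6, -1.4]
opening: 0.0881
gripper_force: 0.0
```

```bash
python3 bd.py; python3 - <<'E'
from g import *
print(inc(W(-130,45,120),Rt(YAW)),inc(W(-130,-45,120),Rt(YAW)))
E
```

```text
[525.96867686 124.33362268 122.49329267] [ -0.3  44.9 122.5] [ 0.12  0.58 -0.57  1.9   0.44  0.79 -0.1 ] [ 0.5  0.6 -1.4] 16.775
top [[-80.9, 3.9], [-81.2, -121.4], [78.9, -121.8], [79.2, 3.5]] angle 33.253578186035156 c [ -1.  -58.9  65. ]
scene [[-33.3, 1.1], [73.8, -76.3], [110.3, -25.9], [3.2, 51.5]] angle 87.5231704711914 c [ 38.5 -12.4  65. ]
(array([   0. , -127.9,    0.2]), array([2.000e-03, 1.000e-03, 1.571e+00])) (array([ -90. , -127.9,    0.3]), array([2.000e-03, 1.000e-03, 1.571e+00]))
```

Emit:
apply_moves:
  increments:
    - [0,-40,0,0,0,0.18,1]
    - [0,-80,0,0,0,0.36,1]
    - [0,-120,0,0,0,0.54,1]
    - [-10,-128,0,0,0,0.72,1]
    - [-35,-128,0,0,0,0.9,1]
    - [-60,-128,0,0,0,1.08,1]
    - [-80,-128,0,0,0,1.26,1]
    - [-90,-128,0,0,0,1.44,1]
    - [-90,-128,0,0,0,1.571,1]
    - [-90,-128,20,0,0,1.571,1]
    - [-90,-128,50,0,0,1.571,1]
    - [-90,-128,60,0,0,1.571,1]

```text
time_s: 18.38
position: [0.4655, -0.0223, 0.0583]
tcp_rot: [0.0, 0.958, 0.287, -0.002]
contact_force: [-0.4, -0.5, -1.2]
opening: 0.088
gripper_force: 0.0
```

```bash
python3 - <<'E'
from g import *
q,p,r=st(); print(cut(p),q['contact_force'],inc(W(-98,-45,59.5),Rt(YAW)))
E
```

```text
[-131.5  -44.2   58.3] [-0.44744675 -0.52563415 -1.1979257 ] (array([33.5,  0.8, -1.3]), array([-0.001,  0.003,  0.   ]))
```

Emit:
apply_moves:
  increments:
    - [10,1,-1,0,0,0,1]
    - [20,1,-1,0,0,0,1]
    - [27,1,-1,0,0,0,1]
    - [31,1,-1,0,0,0,1]
    - [34,1,-1,0,0,0,1]
    - [36,1,-1,0,0,0,1]
    - [38,1,-1,0,0,0,1]
    - [38,1,-1,0,0,0,1]

```text
time_s: 19.38
position: [0.4953, -0.0051, 0.0607]
tcp_rot: [0.001, 0.958, 0.286, -0.004]
contact_force: [-10.2, -5.5, 10.2]
opening: 0.0879
gripper_force: 5.9
```

```bash
python3 - <<'E'
from g import *
q,p,r=st(); print(cut(p),q['contact_force'])
E
```

```text
[-97.2 -46.3  60.7] [-10.20228742  -5.48364821  10.19548485]
```

Emit:
apply_moves:
  increments:
    - [-3,0,0,0,0,0,1]
    - [-15,0,0,0,0,0,1]
    - [-30,0,-2,0,0,0,1]
    - [-38,10,-30,0,0,0,1]
    - [-38,10,-70,0,0,0,1]
    - [-38,-30,-110,0,0,0,1]
    - [-40,-80,-130,0,0,0,1]
    - [-40,-130,-130,0,0,0,1]
    - [-40,-180,-130,0,0,0,1]
    - [-40,-180,-130,0,0,0,1]

```text
time_s: 20.62
position: [0.3651, 0.128, 0.1912]
tcp_rot: [0.0, 0.957, 0.29, 0.0]
contact_force: [-0.2, -0.5, 0.2]
opening: 0.0882
gripper_force: 0.0
```

```bash
python3 bd.py; python3 -c "
from hd import *
handle()"; cp pics/top_20*.png pics/fin.png; ls pics|grep _20
```

```text
[365.07207427 128.01910794 191.16216311] [-132.6  136.6  191.2] [-0.14  0.18 -0.35  2.22  0.09  0.76 -1.53] [-0.2 -0.5  0.2] 20.625
top [[-80.2, 4.1], [-80.5, -120.6], [79.1, -121.1], [79.5, 3.7]] angle 33.24814224243164 c [ -0.5 -58.5  65. ]
scene [[-28.9, -1.9], [74.1, -76.0], [110.2, -25.7], [7.3, 48.3]] angle 87.6745376586914 c [ 40.7 -13.8  65. ]
handle [ -22.3 -222.2  378.8] gap 2.4 angle 0.999
scene_2062.png
top_2062.png
```

View pics/fin.png

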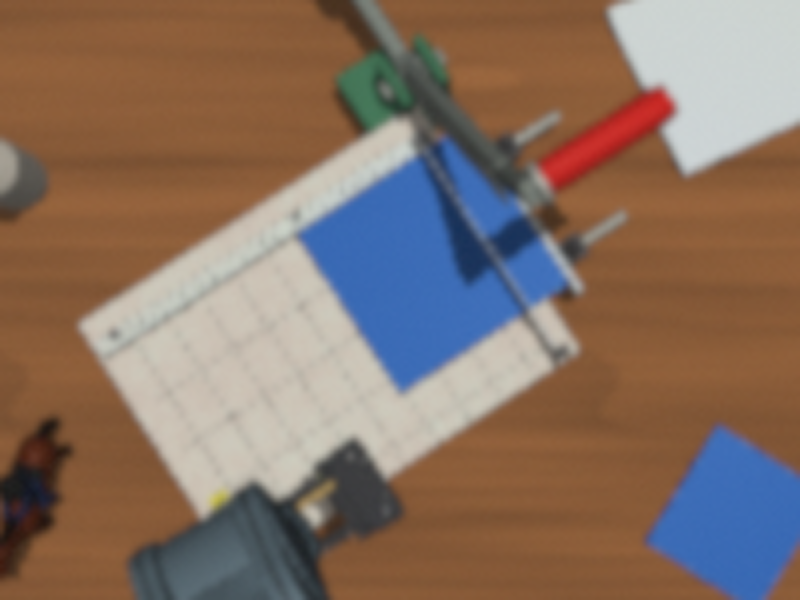

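The board is flush along the fence, from (300,237) to (445,140), and against the stop at (565,280). The arm stays raised and the tool is clear.

```bash
python3 -c "
from cell import arm
print(arm.hand_in())"
```

```text
the job is handed in; nothing more can be done
None
```

The job is handed in: the blade arm stays raised at its upper stop, and the blue foamboard sits flush against the back fence and the side stop, by the final images and the push forces (about 21 s used).

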